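# Make up a doming kit and a polishing kit at the jeweller's bench

## Robot

A 6-joint arm with a two-finger parallel gripper is mounted at the origin on the work surface. World frame = base frame: x ahead of the robot, y to its left, z up, the work surface at z = 0. Lengths are in m, angles in rad, forces in N, time in s.
With the tool pointing down it reaches from about 0.3 to 0.875 m from the base axis. Payload 6.4 kg.
Tool frame: the origin (TCP) lies midway between the tips of the shut fingers; the grasp point (between the pads) lies 19 mm behind it; z points along the fingers, y is the line along which they close (so a half turn about z gives the same grasp; the last joint's range is limited). The gripper opens to 85 mm and grips with 20 to 120 N. Pads are 22 mm wide; open, the fingers measure 114 mm over their backs; the gripper's body (76 mm by 85 mm) begins 54 mm behind the grasp point. The pads swing forward as they close: fully open they stand 13 mm farther back than shut.
Start: joints at [1.108, 0.181, 1.607, -0, 1.354, -0.206], TCP at [0.146, 0.556, 0.231] pointing down, gripper open.
Joint ranges: [-2.99, 2.99], [-0.89, 2.07], [0.3, 2.58], [-1.14, 4.28], [0, 2.63], [-3.12, 3.12]. Speed limits (rad/s): [2.57, 2.57, 3.01, 3.14, 3.14, 3.14].

## Interface

Orientations are given as a unit quaternion [w, x, y, z].
In Python, from bench import ctrl gives the robot as it stands. The module is installed in compiled form; this text tells all that it offers.
- The arm moves only by the tool move_arm, never from a script. Its argument "plan" is one flat list of numbers, 6 for each row, row after row: the shift along the world's x, y, z in units of 50 mm (1.0 is 50 mm), then the turn, a rotation vector about the world's x, y, z in rad. A call has 1 to 10 rows; each row is the pose to reach, as a shift and turn from the pose commanded when the call began; what a row does not reach only later rows make up. A row lasts 1/8 s, in which the tool goes at most 62.5 mm and 10.7 degrees, less where a joint would pass 70% of its speed; a pose out of reach is approached as far as the arm can. A call with a gripper value outside its range is refused whole. "grip" is the finger opening in mm, from 0 to 85.4, set as the call begins (left out, the last holds). The fingers move at their own pace and stop on an object; the grip force is fixed at half the most. Time passes only in rows, so rows that repeat a pose let the fingers close. It gives the time, the measured TCP pose, the force, the opening and the grip force at its end, in the units of the state.
- ctrl.get_obs(): the state, without advancing time (a new reading comes with each control period).
- ctrl.camera(name): name is "side" or "top" or "wrist"; returns a dict with "pixels" (480x640x3 uint8, red, green, blue), "fx", "fy", "cx", "cy" (pixels), "origin" and "attitude" of the camera in the world. Camera axes: x right, y down, z forward; pixel columns grow to the right and rows downward; lengths in m; the calibration is good to about 2 mm. A picture is of the moment at which its call begins. There is no depth.
- ctrl.hand_in(): hands the job in; it is judged then, once.
The state is a dict: "time_s": time; "q": joint angles; "dq": joint speeds; "joint_efforts": joint torques, N m; "eef_pos": TCP position; "eef_rot": TCP orientation; "wrist_force": force on the tool from outside, world axes, zero at the start; "torque": the same for the moment, N m; "opening": opening from 0.0 (shut) to 1.0 (fully open); "grasp_force": force on a finger pad.
Only numpy, scipy, OpenCV 4.12 (cv2) and the standard library are available. Lean on these libraries where they do the work, as an engineer would, in place of code of your own. Each camera call takes 0.05 s, during which the arm holds its last target. There are 200 camera calls.

## Task

Make up two kits at the jeweller's bench, one thing to each bay, every thing standing or lying flat on the floor of its bay the same way up as you found it: the wooden tray gets the brass doming block and the steel doming punch, and the blue tray gets the red polishing bar and the amber paste jar. The punch is in the wooden box: slide its clear lid all the way open to get at it and leave it open. Leave the green bar where it lies.

Things in the scene. Friction and masses are not known exactly. Their poses are not given: they have to be found in the camera images.
- wood_tray: Brown wooden kit tray fixed to the bench, 218 (x) x 112 (y) mm. Two open bays, each 100 x 100 mm inside, side by side along x, with a divider between: bay centres at x = +53 and -53 mm, y = 0. Rim 6 mm thick, 12 mm high; divider 6 mm thick, 11 mm high; bay floor 6 mm above the bench. Origin: centre of the underside, on the bench.
- blue_tray: Blue plastic kit tray fixed to the bench, 218 (x) x 112 (y) mm. Two open bays, each 100 x 100 mm inside, side by side along x, with a divider between: bay centres at x = +53 and -53 mm, y = 0. Rim 6 mm thick, 12 mm high; divider 6 mm thick, 11 mm high; bay floor 6 mm above the bench. Origin: centre of the underside, on the bench.
- lid (a joint): How far the clear lid of the punch box has slid open, in m: 0 = shut, 0.10 = fully open against its stop. It starts at 0 to 0.02, runs with light friction (about 1 N) in grooves, and stays where it is left; it cannot be lifted off.
- lid_bar (a point): Top centre of the orange pull bar standing on the clear lid: 12 mm thick (x), 50 mm long (y), 22 mm tall, its top 62.5 mm above the bench, the lid's upper face at 40.5 mm. The lid slides open along this point's +x (horizontal, roughly away from the robot). Lid shut, the bar is at x = -45 mm of the box; fully open at +55 mm.
- punch_box: Light wooden box fixed to the bench, 122 x 122 mm; the rails beside the clear lid reach 44 mm above the bench. Inside 110 x 110 mm, with a black lining, floor 6 mm above the bench. Origin: centre of the underside; the lid opens along +x.
- punch: Steel doming punch lying in the punch box, seen through the clear lid: a square shank 16 x 16 mm, 50 mm long, then a thin neck and a ball 16 mm across at the +x end; 72 mm long in all along x, 16 mm high. Origin: underside, mid-length; the shank runs from x = -36 to +14 mm. z up. About 0.12 kg. It lies roughly along the box's x, within 15 mm of the box's centre.
- doming_block: Brass doming block, a 40 mm cube with a round 24 mm hollow in the top and round copper-toned marks on the sides. Origin: centre of the underside; z up, sides along x and y. About 0.45 kg.
- red_bar: Red polishing compound bar with a white paper band, a block lying flat, 80 (along its x) x 28 (y) x 28 mm (z). Origin: centre of the underside; z up. About 0.12 kg.
- green_bar: Green polishing compound bar with a white paper band, a block lying flat, 80 (along its x) x 28 (y) x 28 mm (z). Origin: centre of the underside; z up. Not wanted in either kit: it must stay where it is.
- paste_jar: Small amber glass jar with a black cap and a paper label, standing upright, 40 mm in diameter, 48 mm tall. Origin: centre of the underside; z up. About 0.09 kg.

How it is judged:
On the way:
1. the clear lid of the punch box is slid open (more than 85 of its 100 mm) (value of joint lid above 0.085 m), for 0.2 s.
At the end, for the whole second after the job is handed in: Punch and block in the wooden tray, red bar and jar in the blue, one to a bay (within 35 mm of its centre in x and y), on its floor (4 mm), same way up (0.15 rad), released, at rest; lid open over 85 mm; green bar within 20 mm of its start (((x of punch in the frame of wood_tray between 0.018 and 0.088 m and y of punch in the frame of wood_tray between -0.035 and 0.035 m and x of doming_block in the frame of wood_tray between -0.088 and -0.018 m and y of doming_block in the frame of wood_tray between -0.035 and 0.035 m) or (x of punch in the frame of wood_tray between -0.088 and -0.018 m and y of punch in the frame of wood_tray between -0.035 and 0.035 m and x of doming_block in the frame of wood_tray between 0.018 and 0.088 m and y of doming_block in the frame of wood_tray between -0.035 and 0.035 m)) and ((x of red_bar in the frame of blue_tray between 0.018 and 0.088 m and y of red_bar in the frame of blue_tray between -0.035 and 0.035 m and x of paste_jar in the frame of blue_tray between -0.088 and -0.018 m and y of paste_jar in the frame of blue_tray between -0.035 and 0.035 m) or (x of red_bar in the frame of blue_tray between -0.088 and -0.018 m and y of red_bar in the frame of blue_tray between -0.035 and 0.035 m and x of paste_jar in the frame of blue_tray between 0.018 and 0.088 m and y of paste_jar in the frame of blue_tray between -0.035 and 0.035 m)) and z of punch in the frame of wood_tray between 0.002 and 0.01 m and angle between each of punch, doming_block, red_bar, paste_jar's own z axis and vertical below 0.15 rad and linear speed of each of punch, doming_block, red_bar, paste_jar below 0.02 m/s and contact force between each of punch, doming_block, red_bar, paste_jar and the fingers below 0.1 N and z of doming_block in the frame of wood_tray between 0.002 and 0.01 m and z of red_bar in the frame of blue_tray between 0.002 and 0.01 m and z of paste_jar in the frame of blue_tray between 0.002 and 0.01 m and value of joint lid above 0.085 m and distance of green_bar from where it was at the start of the episode below 0.02 m); the robot touches nothing.
It fails at once if the green bar is moved more than 20 mm (distance of green_bar from where it was at the start of the episode above 0.02 m).
It also fails if it takes over 122 s, if anything falls off the work surface, if the arm or the gripper's body presses on something with over 40 N, if the wrist force passes 120 N, or if a joint passes its speed limit or range.

## Working session

There is one attempt and no reset: what is moved stays moved. The work goes in short steps, Python scripts to look and compute and a tool call to move; the robot and the scene stay as the last step left them, time stands still between calls to the robot, and variables do not carry over. Pictures are saved under pics/ and viewed, at most 14 in all, crops included, and the job is handed in when it is done.

Besides the shell and the picture viewer there is one more tool, called as name(argument=value, ...), one argument or row to a line, values as JSON. move_arm: Moves the arm, as the interface text tells. Its arguments: {"type":"object","properties":{"plan":{"type":"array"},"grip":{"type":"number"}},"required":["plan"]}

```bash
mkdir -p pics && cat > h.py <<'E'
import numpy as np, cv2
from bench import ctrl
from scipy.spatial.transform import Rotation as R
def snap(cam,name):
    c=ctrl.camera(cam); cv2.imwrite(f'pics/{name}.png',c['pixels'][:,:,::-1])
    d={k:np.array(c[k]).tolist() for k in c if k!='pixels'}
    import json; json.dump(d,open(f'pics/{name}.json','w')); return d
def rot(a):
    a=np.array(a); return a if a.shape==(3,3) else R.from_quat(a,scalar_first=True).as_matrix()
def px(name,pts):
    """pts: (u,v,z) -> world"""
    import json; d=json.load(open(f'pics/{name}.json')); M=rot(d['attitude']); o=np.array(d['origin']); r=[]
    for u,v,z in pts:
        w=M@[(u-d['cx'])/d['fx'],(v-d['cy'])/d['fy'],1]; r.append(o+w*(z-o[2])/w[2])
    return np.round(np.array(r),4)
E
python3 - <<'E'
from h import *
print(snap('top','top0'));print(snap('side','side0'))
o=ctrl.get_obs();print(o['time_s'],o['eef_pos'],o['eef_rot'],o['opening'])
E
```

```text
{'fx': 517.0861812428684, 'fy': 517.0861812428684, 'cx': 323.5569332854908, 'cy': 240.3201719856911, 'origin': [0.410550227837752, -0.006945512787624419, 1.1636135353987627], 'attitude': [0.048354311107030076, -0.6980203103146593, 0.7136986971920232, -0.032614055436272216]}
{'fx': 536.7037973836985, 'fy': 536.7037973836985, 'cx': 313.53410764783786, 'cy': 234.85587859965318, 'origin': [0.05789387903118638, -0.5519287178377199, 0.9231612592582529], 'attitude': [-0.32576274214293366, 0.8783937279836581, -0.3299252155336739, 0.11598468271951547]}
0.1 [0.14580162 0.55570655 0.23048654] [-2.39076144e-04  1.28018833e-01  9.91771437e-01 -7.33215783e-04] 0.9959960110985766
```

View pics/top0.png

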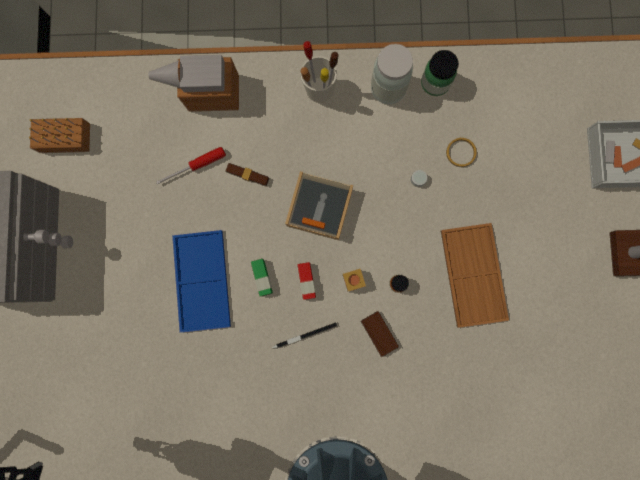

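View pics/side0.png

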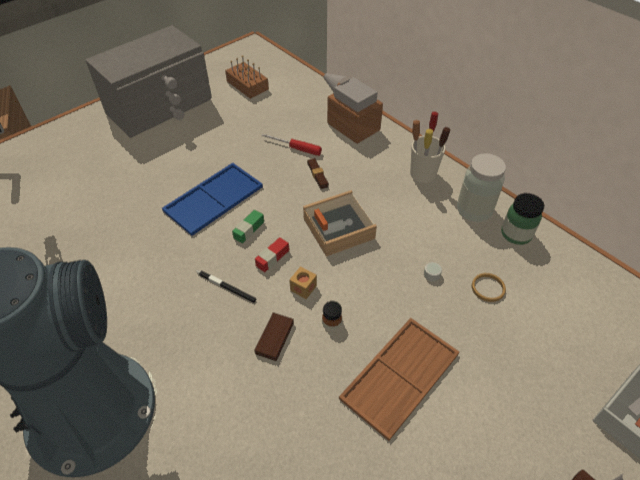

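```bash
python3 - <<'E'
from h import *
im=cv2.imread('pics/top0.png')
cv2.imwrite('pics/c1.png',cv2.resize(im[165:345,240:420],None,fx=3.3,fy=3.3,interpolation=cv2.INTER_CUBIC))
E
```

```text
(no output)
```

View pics/c1.png

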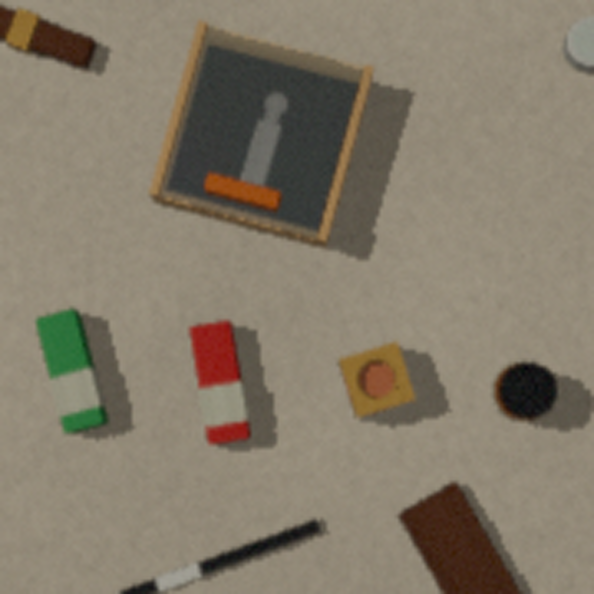

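```bash
python3 - <<'E'
from h import *
C=lambda l,z:px('top0',[(240+u/3.3,165+v/3.3,z) for u,v in l])
def T(l,z): return px('top0',[(u,v,z) for u,v in l])
a=lambda p,q:np.degrees(np.arctan2(*(q-p)[[1,0]]))
r=C([(211,324),(228,427),(219.5,376)],.028);print('red',r[2],a(r[1],r[0]))
g=C([(57,313),(84,415)],.028);print('green',g.mean(0),a(g[1],g[0]))
b=C([(377,376),(340,358),(398,343)],.04);print('block',b[0],a(b[2],b[1]))
print('jar',C([(527,389)],.048))
x=C([(204,24),(371,68),(324,242),(155,197)],.044);print('box',x.mean(0),a(x[3],x[0]),a(x[2],x[1]),a(x[1],x[0])-90)
print('lidbar',C([(205,183),(280,200),(243,189)],.0625))
p=C([(276,104),(254,178)],.014);print('punch',p,a(p[1],p[0]))
for n,l in dict(blue=[(173,235),(223,231),(231,327),(180,332)],wood=[(441,229),(492,223),(509,320),(457,327)]).items():
  t=T(l,.012);print(n,t.mean(0),a(t[3],t[0]),a(t[2],t[1]),a(t[1],t[0]))
o=ctrl.get_obs();print(rot(o['eef_rot']),a(np.zeros(3),rot(o['eef_rot'])[:,1]))
E
```

```text
red [0.4571 0.0562 0.028 ] 8.457236202771439
green [0.4674 0.1555 0.028 ] 14.429752249755767
block [ 0.4544 -0.048   0.04  ] 103.22384234921576
jar [[ 0.4435 -0.1448  0.048 ]]
box [0.61785 0.02325 0.044  ] -16.437415359158535 -16.400217892523383 -16.57626165498374
lidbar [[0.5817 0.0616 0.0625]
 [0.5693 0.0128 0.0625]
 [0.5772 0.0368 0.0625]]
punch [[0.6428 0.015  0.014 ]
 [0.5919 0.0311 0.014 ]] -17.552500673851256
blue [0.458925 0.29155  0.012   ] 4.8270921404393485 4.825561533321676 93.22735759270098
wood [ 0.4601  -0.31505  0.012  ] 6.493737230294006 6.507012515370927 95.36673288510673
[[-9.67222243e-01  2.53930493e-01 -6.61948639e-04]
 [ 2.53931194e-01  9.67221282e-01 -1.39315244e-03]
 [ 2.86486924e-04 -1.51557744e-03 -9.99998810e-01]] 75.28976162565007
```

move_arm(
  plan=[8.1,-10.26,-2,0,0,0,8.1,-10.26,-2,0,0,0,8.1,-10.26,-2,0,0,0,8.1,-10.26,-2,0,0,0,8.1,-10.26,-2,0,0,0,8.1,-10.26,-2,0,0,0,8.1,-10.26,-2,0,0,0,8.1,-10.26,-2,0,0,0,8.1,-10.26,-2,0,0,0,8.1,-10.26,-2,0,0,0],
  grip=0,
)

```text
time_s: 1.35
eef_pos: [0.5297, 0.0694, 0.1362]
eef_rot: [-0.0, 0.128, 0.992, 0.0]
wrist_force: [0.5, 0.8, 0.0]
opening: 0.003
grasp_force: 0.0
```

move_arm(
  plan=[0.2,-0.25,-0.1,0,0,0,0.2,-0.25,-0.1,0,0,0,0.2,-0.25,-0.1,0,0,0],
)

```text
time_s: 1.72
eef_pos: [0.5378, 0.0601, 0.1316]
eef_rot: [-0.001, 0.127, 0.992, 0.0]
wrist_force: [-0.4, -0.7, 0.0]
opening: 0.001
grasp_force: 0.0
```

```bash
python3 - <<'E'
from h import *
print(snap('wrist','w1'));o=ctrl.get_obs();print(o['time_s'],o['eef_pos'],o['q'])
E
```

```text
{'fx': 400.3355064739548, 'fy': 400.3355064739548, 'cx': 323.5328713796002, 'cy': 243.6663782644063, 'origin': [0.45670590752020856, 0.08149959275905266, 0.2733537875286132], 'attitude': [0.1300770573487264, 0.7808072728775954, 0.6027719646634707, 0.10042868309744875]}
1.775 [0.53789477 0.06029662 0.13186207] [-1.07951099e-01  2.18985842e-01  1.77759544e+00  3.41656530e-04
  1.14556168e+00 -1.42392471e+00]
```

View pics/w1.png

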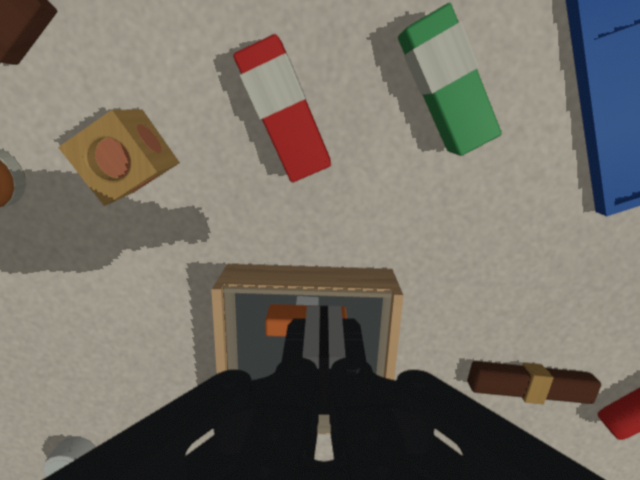

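```bash
python3 - <<'E'
from h import *
print(px('w1',[(283,110,.028),(110,157,.04),(257,48,.028),(311,172,.028),(307,318,.0625),(215,290,.044),(401,293,.044)]))
print(ctrl.get_obs()['eef_pos'])
E
```

```text
[[ 0.4526  0.0582  0.028 ]
 [ 0.4522 -0.0439  0.04  ]
 [ 0.4177  0.0536  0.028 ]
 [ 0.4914  0.0645  0.028 ]
 [ 0.5693  0.0419  0.0625]
 [ 0.5453 -0.0124  0.044 ]
 [ 0.5771  0.1006  0.044 ]]
[0.53789477 0.06029662 0.13186207]
```

move_arm(
  plan=[0.24,-0.34,-0.8,0,0,0,0.24,-0.34,-0.8,0,0,0,0.24,-0.34,-1.65,0,0,0,0.24,-0.34,-1.65,0,0,0,0.24,-0.34,-1.65,0,0,0],
)

```text
time_s: 2.4
eef_pos: [0.5514, 0.0425, 0.051]
eef_rot: [0.001, 0.128, 0.992, 0.0]
wrist_force: [-1.0, -0.2, 0.9]
opening: 0.0
grasp_force: 0.0
```

move_arm(
  plan=[0.2,-0.06,0,0,0,0,0.4,-0.12,0,0,0,0,0.6,-0.18,0,0,0,0,0.8,-0.24,0,0,0,0,1.0,-0.3,0,0,0,0,1.2,-0.35,0,0,0,0,1.4,-0.41,0,0,0,0,1.6,-0.47,0,0,0,0,1.8,-0.53,0,0,0,0,2.0,-0.59,0,0,0,0],
)

```text
time_s: 3.65
eef_pos: [0.6514, 0.012, 0.0491]
eef_rot: [-0.0, 0.128, 0.992, -0.0]
wrist_force: [-0.7, -0.1, -0.6]
opening: 0.001
grasp_force: 0.6
```

move_arm(
  plan=[0.05,-0.015,0,0,0,0,0.05,-0.015,0,0,0,0,0.05,-0.015,0,0,0,0],
)

```text
time_s: 4.03
eef_pos: [0.6534, 0.0117, 0.0494]
eef_rot: [0.0, 0.128, 0.992, 0.0]
wrist_force: [0.5, -0.7, -0.6]
opening: 0.002
grasp_force: 0.0
```

```bash
python3 - <<'E'
from h import *
snap('side','s1');snap('wrist','w2');print(ctrl.get_obs()['wrist_force'])
a=cv2.imread('pics/s1.png')[170:270,280:400];b=cv2.imread('pics/w2.png')
a=cv2.resize(a,(480,400),interpolation=2);cv2.imwrite('pics/c2.png',np.hstack([a,cv2.resize(b,(320,240)).repeat(1,0) if 0 else cv2.copyMakeBorder(cv2.resize(b,(320,240)),0,160,0,0,0)]))
E
```

```text
[ 0.42823576 -0.29757991 -0.81951085]
```

View pics/c2.png

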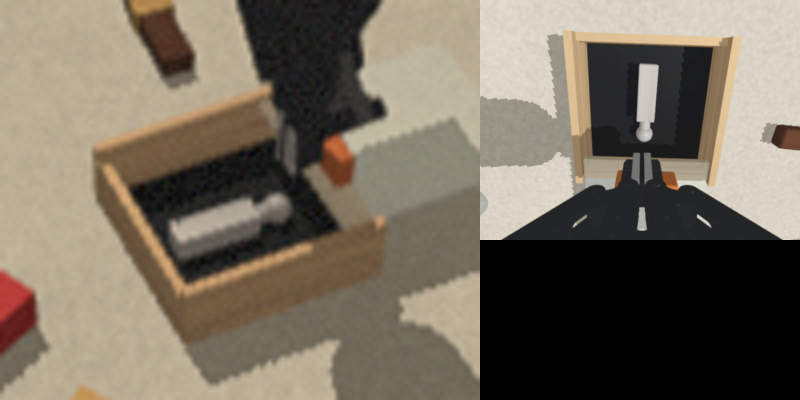

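move_arm(
  plan=[0.03,-0.01,0,0,0,0,0.06,-0.018,0,0,0,0,0.08,-0.024,0,0,0,0,0.08,-0.024,0,0,0,0],
)

```text
time_s: 4.62
eef_pos: [0.6554, 0.0109, 0.0491]
eef_rot: [-0.002, 0.128, 0.992, 0.0]
wrist_force: [-8.2, 2.6, 6.2]
opening: -0.004
grasp_force: 4.2
```

```bash
python3 - <<'E'
from h import *
p=px('w2',[(336,131,.022),(332,238,.022),(330,262,.014)]);print(p,np.degrees(np.arctan2(*(p[1]-p[0])[[1,0]])))
E
```

```text
[[0.5828 0.0356 0.022 ]
 [0.6268 0.0227 0.022 ]
 [0.6407 0.0183 0.014 ]] -16.3401778285135
```

move_arm(
  plan=[-0.1,0.03,0,0,0,0,-0.1,0.03,1.6,0,0,0,-0.1,0.03,1.6,0,0,0,-0.7,0.2,1.6,0,0,0,-0.8,0.23,1.6,0,0,0,-0.8,0.23,1.6,0,0,0],
  grip=0,
)

```text
time_s: 5.38
eef_pos: [0.6174, 0.0218, 0.1291]
eef_rot: [0.0, 0.128, 0.992, -0.0]
wrist_force: [0.9, 0.2, -0.0]
opening: 0.005
grasp_force: 0.0
```

move_arm(
  plan=[-0.19,0.12,0,0,0,-0.028,-0.19,0.12,0,0,0,-0.028,-0.19,0.12,-0.8,0,0,-0.028,-0.19,0.12,-1.6,0,0,-0.028,-0.19,0.12,-2.1,0,0,-0.028,-0.19,0.12,-2.38,0,0,-0.028,-0.19,0.12,-2.38,0,0,-0.028],
  grip=45,
)

```text
time_s: 6.25
eef_pos: [0.6074, 0.0279, 0.0094]
eef_rot: [-0.001, 0.142, 0.99, -0.0]
wrist_force: [0.4, 0.2, 0.0]
opening: 0.525
grasp_force: 0.0
```

move_arm(
  plan=[0,0,0,0,0,0,0,0,0,0,0,0,0,0,0,0,0,0,0,0,0,0,0,0,0,0,0,0,0,0],
  grip=0,
)

```text
time_s: 6.88
eef_pos: [0.6092, 0.0276, 0.012]
eef_rot: [0.001, 0.142, 0.99, 0.0]
wrist_force: [-0.1, -0.2, 6.7]
opening: 0.169
grasp_force: 60.9
```

move_arm(
  plan=[0,0,1.0,0,0,0,0,0,2.0,0,0,0,-0.2,-0.8,2.3,0,0,0,-2.11,-6.76,2.3,0,0,0.38,-2.11,-6.76,2.3,0,0,0.38,-2.11,-6.76,2.3,0,0,0.38,-2.11,-6.76,2.3,0,0,0.38,-2.11,-6.76,2.3,0,0,0.38,-2.11,-6.76,2.3,0,0,0.38,-2.11,-6.76,2.3,0,0,0.38],
)

```text
time_s: 8.12
eef_pos: [0.502, -0.3104, 0.1251]
eef_rot: [-0.0, -0.047, 0.999, 0.0]
wrist_force: [-0.0, 0.7, -1.7]
opening: 0.165
grasp_force: 60.1
```

```bash
python3 - <<'E'
from h import *
snap('wrist','w3');o=ctrl.get_obs();print(o['eef_pos'],o['eef_rot'],o['wrist_force'],o['grasp_force'])
E
```

```text
[ 0.50236481 -0.30926629  0.12507129] [-8.55020126e-05 -4.75347356e-02  9.98869475e-01  4.61526923e-04] [-0.04689932  0.38588175 -0.9925314 ] 60.107020139694214
```

View pics/w3.png

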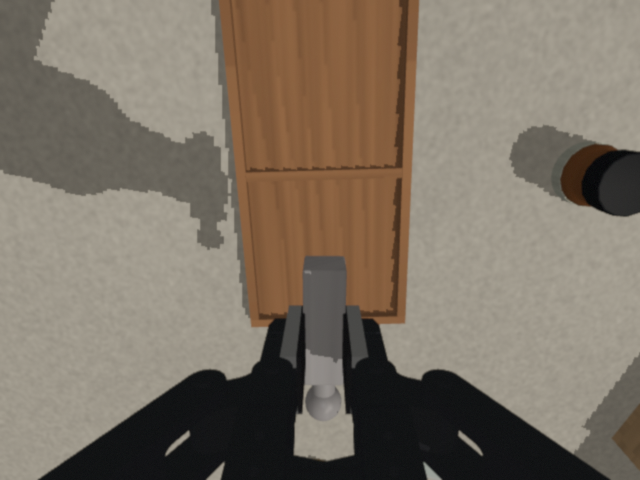

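```bash
python3 - <<'E'
from h import *
p=px('w3',[(252,326,.012),(405,322,.012),(247,173,.011),(403,171,.011),(325,270,.134),(322,402,.126)]);print(p,(p[0]+p[1]+p[2]+p[3])/4)
E
```

```text
[[ 0.5733 -0.3555  0.012 ]
 [ 0.5597 -0.2457  0.012 ]
 [ 0.4631 -0.3627  0.011 ]
 [ 0.4527 -0.264   0.011 ]
 [ 0.4738 -0.3123  0.134 ]
 [ 0.5385 -0.3075  0.126 ]] [ 0.5122   -0.306975  0.0115  ]
```

move_arm(
  plan=[0,0,-0.8,0,0,0,0,0,-1.6,0,0,0,0,0,-2.0,0,0,0,0,0,-2.2,0,0,0,0,0,-2.28,0,0,0,0,0,-2.28,0,0,0],
)

```text
time_s: 8.93
eef_pos: [0.5033, -0.3107, 0.0126]
eef_rot: [0.001, -0.048, 0.999, -0.001]
wrist_force: [0.1, 0.8, 0.1]
opening: 0.168
grasp_force: 60.2
```

move_arm(
  plan=[0,0,-0.03,0,0,0,0,0,-0.03,0,0,0],
)

```text
time_s: 9.18
eef_pos: [0.5034, -0.311, 0.0119]
eef_rot: [0.001, -0.048, 0.999, -0.001]
wrist_force: [-1.2, 2.0, 9.1]
opening: 0.166
grasp_force: 61.3
```

move_arm(
  plan=[0,0,0,0,0,0,0,0,0,0,0,0,0,0,0,0,0,0,0,0,0.8,0,0,0,0,0,2,0,0,0,0,0,2.9,0,0,0],
  grip=42,
)

```text
time_s: 9.93
eef_pos: [0.5027, -0.3106, 0.1571]
eef_rot: [0.001, -0.048, 0.999, -0.001]
wrist_force: [0.5, -0.3, -0.5]
opening: 0.496
grasp_force: 0.0
```

move_arm(
  plan=[-1.6,5.3,0,0,0,0.15,-1.6,5.3,0,0,0,0.15,-1.6,5.3,0,0,0,0.15,-1.6,5.3,0,0,0,0.15,-1.6,5.3,0,0,0,0.15,-1.6,5.3,0,0,0,0.15,-1.6,5.3,0,0,0,0.15,-1.6,5.3,0,0,0,0.15],
  grip=70,
)

```text
time_s: 10.92
eef_pos: [0.4228, -0.0463, 0.1548]
eef_rot: [0.0, -0.122, 0.993, -0.0]
wrist_force: [-0.2, 0.6, 0.1]
opening: 0.821
grasp_force: 0.0
```

```bash
python3 - <<'E'
from h import *
snap('wrist','w4');o=ctrl.get_obs();print(o['eef_pos'],o['eef_rot'],o['wrist_force'])
E
```

```text
[ 0.42271317 -0.04623629  0.15474395] [-3.13474934e-05 -1.21550937e-01  9.92585192e-01 -6.94864724e-05] [-0.82073604 -0.28300708 -0.19835043]
```

View pics/w4.png

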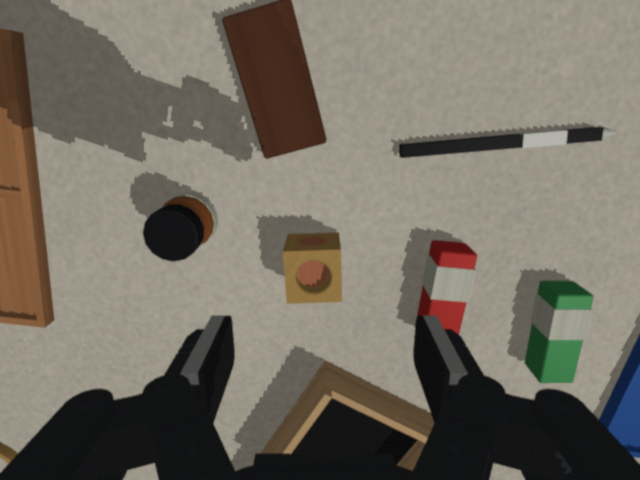

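```bash
python3 - <<'E'
from h import *
print(px('w4',[(313.5,275.5,.04),(286,250,.04),(342,300,.04),(173.5,232,.048),(455,251,.028),(425,300,.028),(467,305,.028)]))
E
```

```text
[[ 0.4515 -0.0463  0.04  ]
 [ 0.4376 -0.0689  0.04  ]
 [ 0.465  -0.0222  0.04  ]
 [ 0.4401 -0.1424  0.048 ]
 [ 0.4138  0.0482  0.028 ]
 [ 0.4559  0.0399  0.028 ]
 [ 0.4523  0.0718  0.028 ]]
```

move_arm(
  plan=[0.59,0,0,0,0,0.045,0.59,0,-1.0,0,0,0.045,0.59,0,-2.0,0,0,0.045,0.59,0,-2.6,0,0,0.045,0.59,0,-2.9,0,0,0.045,0.59,0,-2.9,0,0,0.045],
)

```text
time_s: 11.72
eef_pos: [0.4515, -0.0455, 0.0092]
eef_rot: [-0.001, -0.144, 0.99, 0.0]
wrist_force: [0.3, 0.4, 0.3]
opening: 0.817
grasp_force: 0.0
```

move_arm(
  plan=[0,0,0,0,0,0,0,0,0,0,0,0,0,0,0,0,0,0,0,0,0,0,0,0,0,0,0,0,0,0],
  grip=0,
)

```text
time_s: 12.35
eef_pos: [0.4534, -0.0458, 0.0114]
eef_rot: [0.001, -0.145, 0.989, -0.001]
wrist_force: [-1.2, -0.7, 6.9]
opening: 0.461
grasp_force: 61.6
```

move_arm(
  plan=[0,0,1.0,0,0,0,0,0,1.9,0,0,0,-0.93,-5.47,2,0,0,-0.18,-0.93,-5.47,2,0,0,-0.18,-0.93,-5.47,2,0,0,-0.18,-0.93,-5.47,2,0,0,-0.18,-0.93,-5.47,2,0,0,-0.18,-0.93,-5.47,2,0,0,-0.18,-0.93,-5.47,2,0,0,-0.18],
)

```text
time_s: 13.48
eef_pos: [0.4049, -0.3175, 0.1093]
eef_rot: [-0.0, -0.055, 0.998, 0.001]
wrist_force: [0.0, -0.1, -5.2]
opening: 0.46
grasp_force: 63.5
```

```bash
python3 - <<'E'
from h import *
snap('wrist','w5');o=ctrl.get_obs();print(o['eef_pos'],o['opening'],o['wrist_force'],o['grasp_force'])
E
```

```text
[ 0.40512225 -0.31723108  0.10934218] 0.45348938210385703 [-0.22347369 -0.51361707 -4.43079104] 63.50386619567871
```

View pics/w5.png

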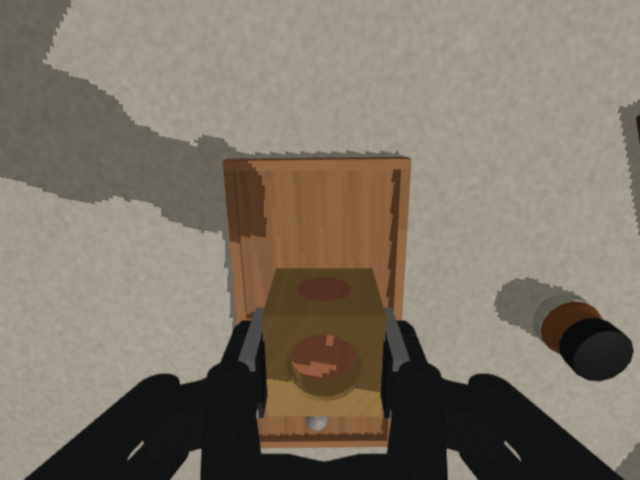

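move_arm(
  plan=[0,0,-0.8,0,0,0,0,0,-1.4,0,0,0,0,0,-1.7,0,0,0,0,0,-1.8,0,0,0,0,0,-1.84,0,0,0,0,0,-1.84,0,0,0],
)

```text
time_s: 14.28
eef_pos: [0.4059, -0.3193, 0.0187]
eef_rot: [0.0, -0.055, 0.998, -0.001]
wrist_force: [0.0, 0.1, -5.8]
opening: 0.455
grasp_force: 63.3
```

move_arm(
  plan=[0,0,-0.04,0,0,0,0,0,-0.05,0,0,0,0,0,-0.05,0,0,0],
)

```text
time_s: 14.65
eef_pos: [0.406, -0.3195, 0.0174]
eef_rot: [0.0, -0.055, 0.998, -0.001]
wrist_force: [-4.3, 3.0, 11.5]
opening: 0.46
grasp_force: 65.6
```

move_arm(
  plan=[0,0,0,0,0,0,0,0,0,0,0,0,0,0,0,0,0,0,0,0,0.8,0,0,0,0,0,1.8,0,0,0,0,0,2,0,0,0,0.72,3.52,2,0,0,0,0.72,3.52,2,0,0,0,0.72,3.52,2,0,0,0,0.72,3.52,2,0,0,0],
  grip=56,
)

```text
time_s: 15.9
eef_pos: [0.4408, -0.1389, 0.1142]
eef_rot: [-0.001, -0.058, 0.998, 0.001]
wrist_force: [-0.7, -0.4, -0.1]
opening: 0.656
grasp_force: 0.0
```

```bash
python3 - <<'E'
from h import *
snap('wrist','w6');o=ctrl.get_obs();print(o['eef_pos'],o['opening'],o['wrist_force'],o['grasp_force'])
E
```

```text
[ 0.44104922 -0.14095149  0.11448443] 0.6529218834930678 [ 0.4828183  -0.05913172 -0.00855386] 0.0
```

View pics/w6.png

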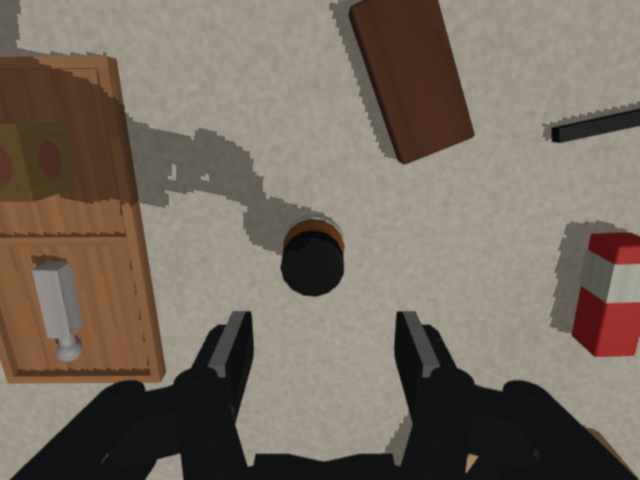

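```bash
python3 - <<'E'
from h import *
print(px('w6',[(312.5,264.5,.048)]),ctrl.get_obs()['eef_pos'])
E
```

```text
[[ 0.4412 -0.1448  0.048 ]] [ 0.44104922 -0.14095149  0.11448443]
```

move_arm(
  plan=[0.01,-0.04,0,0,0,0,0.01,-0.04,0,0,0,0,0.01,-0.04,-0.6,0,0,0,0.01,-0.04,-1.2,0,0,0,0.01,-0.04,-1.8,0,0,0,0.01,-0.04,-2.04,0,0,0,0.01,-0.04,-2.04,0,0,0],
  grip=70,
)

```text
time_s: 16.82
eef_pos: [0.4413, -0.1451, 0.0128]
eef_rot: [-0.001, -0.054, 0.999, 0.0]
wrist_force: [0.2, -0.1, -0.3]
opening: 0.817
grasp_force: 0.0
```

move_arm(
  plan=[0,0,0,0,0,0,0,0,0,0,0,0,0,0,0,0,0,0,0,0,0,0,0,0,0,0,0,0,0,0],
  grip=0,
)

```text
time_s: 17.45
eef_pos: [0.4428, -0.1453, 0.0148]
eef_rot: [0.001, -0.055, 0.998, -0.001]
wrist_force: [-0.8, -0.2, 5.8]
opening: 0.419
grasp_force: 60.3
```

move_arm(
  plan=[0,0,1.0,0,0,0,0,0,2.0,0,0,0,-0.73,8.64,2,0,0,-0.03,-0.73,8.64,2,0,0,-0.03,-0.73,8.64,2,0,0,-0.03,-0.73,8.64,2,0,0,-0.03,-0.73,8.64,2,0,0,-0.03,-0.73,8.64,2,0,0,-0.03,-0.73,8.64,2,0,0,-0.03,-0.73,8.64,2,0,0,-0.03],
)

```text
time_s: 18.7
eef_pos: [0.4046, 0.2911, 0.1141]
eef_rot: [0.001, -0.043, 0.999, 0.001]
wrist_force: [0.2, -0.4, -1.4]
opening: 0.419
grasp_force: 61.1
```

move_arm(
  plan=[0,0,0,0,0,0],
)

```text
time_s: 18.82
eef_pos: [0.4051, 0.2873, 0.1135]
eef_rot: [0.0, -0.041, 0.999, -0.0]
wrist_force: [-0.5, -1.0, -1.8]
opening: 0.414
grasp_force: 61.1
```

```bash
python3 - <<'E'
from h import *
snap('wrist','w7');o=ctrl.get_obs();print(o['eef_pos'],o['opening'],o['wrist_force'],o['grasp_force'])
E
```

```text
[0.40531356 0.28659929 0.11339248] 0.42099651303632735 [ 0.36427001 -0.87817828 -0.08434138] 61.06858094630297
```

View pics/w7.png

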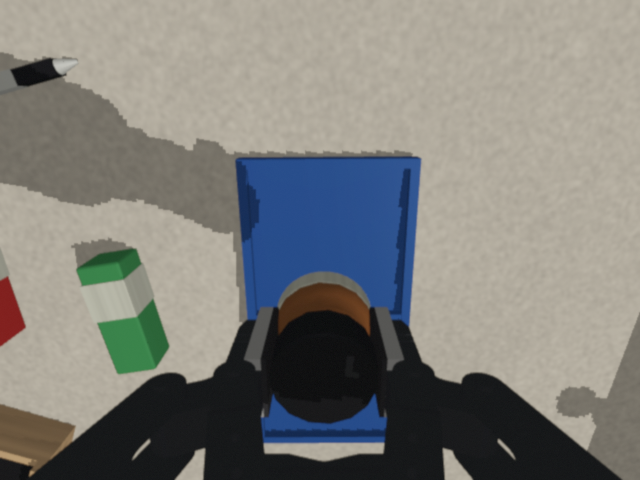

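move_arm(
  plan=[0,0,-0.8,0,0,0,0,0,-1.4,0,0,0,0,0,-1.7,0,0,0,0,0,-1.8,0,0,0,0,0,-1.86,0,0,0,0,0,-1.87,0,0,0],
)

```text
time_s: 19.62
eef_pos: [0.4064, 0.2874, 0.0208]
eef_rot: [0.001, -0.04, 0.999, 0.0]
wrist_force: [-0.4, -1.8, 4.8]
opening: 0.415
grasp_force: 61.8
```

move_arm(
  plan=[0,0,-0.02,0,0,0,0,0,-0.02,0,0,0],
)

```text
time_s: 19.88
eef_pos: [0.4064, 0.2875, 0.0208]
eef_rot: [0.001, -0.04, 0.999, -0.0]
wrist_force: [-3.1, -4.6, 12.9]
opening: 0.419
grasp_force: 63.0
```

move_arm(
  plan=[0,0,0,0,0,0,0,0,0,0,0,0,0,0,0,0,0,0,0,0,0.8,0,0,0,0,0,1.8,0,0,0,0,0,2,0,0,0,0.95,-4.63,2,0,0,0.068,0.95,-4.63,2,0,0,0.068,0.95,-4.63,2,0,0,0.068,0.95,-4.63,2,0,0,0.068],
  grip=56,
)

```text
time_s: 21.12
eef_pos: [0.4525, 0.0537, 0.118]
eef_rot: [-0.0, -0.074, 0.997, 0.0]
wrist_force: [0.5, -0.5, -0.4]
opening: 0.654
grasp_force: 0.0
```

move_arm(
  plan=[0,0,0,0,0,0,0,0,0,0,0,0],
)

```text
time_s: 21.38
eef_pos: [0.4521, 0.0561, 0.118]
eef_rot: [-0.001, -0.074, 0.997, 0.0]
wrist_force: [-0.2, 0.3, 0.2]
opening: 0.654
grasp_force: 0.0
```

```bash
python3 - <<'E'
from h import *
snap('wrist','w8');o=ctrl.get_obs();print(o['eef_pos'],o['eef_rot'],o['opening'])
E
```

```text
[0.45212555 0.05669075 0.1180975 ] [-6.84981360e-04 -7.43061315e-02  9.97235186e-01  3.36533934e-04] 0.6581136033243624
```

View pics/w8.png

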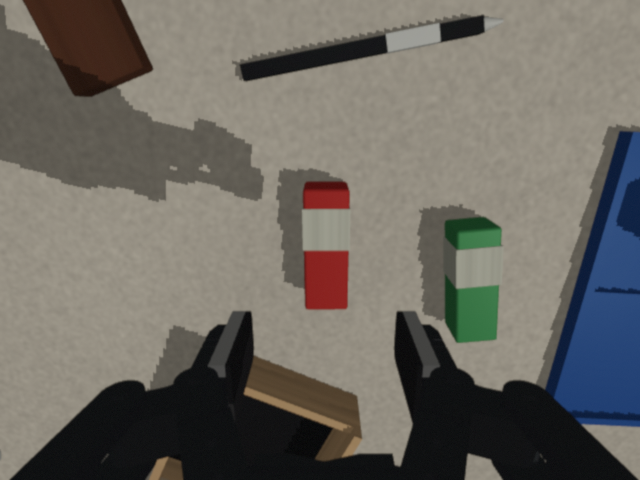

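move_arm(
  plan=[0.02,0,-0.8,0,0,0,0.02,0,-1.6,0,0,0,0.02,0,-2.0,0,0,0,0.02,0,-2.12,0,0,0,0.02,0,-2.12,0,0,0],
)

```text
time_s: 22.05
eef_pos: [0.4537, 0.0567, 0.0128]
eef_rot: [-0.0, -0.075, 0.997, 0.0]
wrist_force: [0.7, 0.4, -0.9]
opening: 0.656
grasp_force: 0.0
```

move_arm(
  plan=[0,0,0,0,0,0,0,0,0,0,0,0,0,0,0,0,0,0,0,0,0,0,0,0,0,0,0,0,0,0],
  grip=0,
)

```text
time_s: 22.68
eef_pos: [0.455, 0.0558, 0.014]
eef_rot: [0.001, -0.074, 0.997, -0.0]
wrist_force: [-0.8, 1.8, 8.4]
opening: 0.31
grasp_force: 60.0
```

```bash
python3 - <<'E'
from h import *
print(px('w8',[(327,190,.028),(327,308,.028)]))
E
```

```text
[[0.4146 0.0529 0.028 ]
 [0.491  0.0644 0.028 ]]
```

move_arm(
  plan=[0,0,1.0,0,0,0,0,0,2.0,0,0,0,1.14,4.8,2,0,0,-0.07,1.14,4.8,2,0,0,-0.07,1.14,4.8,2,0,0,-0.07,1.14,4.8,2,0,0,-0.07,1.14,4.8,2,0,0,-0.07,1.14,4.8,2,0,0,-0.07,1.14,4.8,2,0,0,-0.07,1.14,4.8,2,0,0,-0.07],
)

```text
time_s: 23.92
eef_pos: [0.511, 0.2947, 0.1129]
eef_rot: [0.0, -0.038, 0.999, -0.0]
wrist_force: [-0.3, -0.1, -0.7]
opening: 0.305
grasp_force: 59.8
```

```bash
python3 - <<'E'
from h import *
snap('wrist','w9');o=ctrl.get_obs();print(o['eef_pos'],o['eef_rot'],o['opening'],o['grasp_force'])
print(px('w7',[(238,158,.012),(419,157,.012)]))
E
```

```text
[0.51103411 0.29480955 0.11297516] [ 8.09933009e-05 -3.83151973e-02  9.99265700e-01 -5.33792515e-06] 0.3058971044917395 59.77800965309143
[[0.3549 0.232  0.012 ]
 [0.3456 0.3398 0.012 ]]
```

View pics/w9.png

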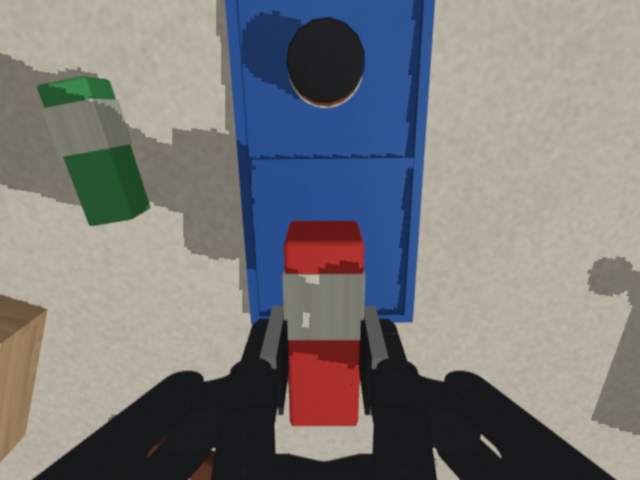

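```bash
python3 - <<'E'
from h import *
p=px('w9',[(251,157,.011),(413,157,.011),(254,323,.012),(412,320,.012)]);print(p,p.mean(0))
print(px('w9',[(325,241,.128),(324,425,.128),(325,222,.1),]))
E
```

```text
[[0.4594 0.2473 0.011 ]
 [0.452  0.344  0.011 ]
 [0.5717 0.2515 0.012 ]
 [0.5611 0.3595 0.012 ]] [0.51105  0.300575 0.0115  ]
[[0.4697 0.2922 0.128 ]
 [0.5464 0.2977 0.128 ]
 [0.4711 0.2924 0.1   ]]
```

move_arm(
  plan=[0,0,-0.8,0,0,0,0,0,-1.4,0,0,0,0,0,-1.7,0,0,0,0,0,-1.82,0,0,0,0,0,-1.87,0,0,0,0,0,-1.89,0,0,0,0,0,-1.89,0,0,0],
)

```text
time_s: 24.85
eef_pos: [0.5118, 0.2961, 0.0201]
eef_rot: [0.001, -0.039, 0.999, 0.0]
wrist_force: [-3.0, -1.8, 6.5]
opening: 0.312
grasp_force: 60.7
```

Contact with the floor; release and lift clear.

move_arm(
  plan=[0,0,0,0,0,0,0,0,0,0,0,0,0,0,0,0,0,0,0,0,0.8,0,0,0,0,0,1.8,0,0,0,0,0,3,0,0,0,-4,3,3.5,0,0,0,-4,3,3.5,0,0,0,-4,3,3.5,0,0,0,-4,3,3.5,0,0,0],
  grip=50,
)

```text
time_s: 26.1
eef_pos: [0.3103, 0.446, 0.1935]
eef_rot: [0.0, -0.039, 0.999, 0.0]
wrist_force: [0.4, 0.9, 0.1]
opening: 0.586
grasp_force: 0.0
```

move_arm(
  plan=[0,0,0,0,0,0,0,0,0,0,0,0],
)

```text
time_s: 26.35
eef_pos: [0.3119, 0.4451, 0.1931]
eef_rot: [0.0, -0.04, 0.999, -0.0]
wrist_force: [1.3, -0.4, 1.0]
opening: 0.587
grasp_force: 0.0
```

```bash
python3 - <<'E'
from h import *
snap('top','top1')
im=cv2.imread('pics/top1.png')
cv2.imwrite('pics/c9.png',cv2.resize(im[165:345,155:525],None,fx=2.15,fy=2.15,interpolation=cv2.INTER_CUBIC))
E
```

```text
(no output)
```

View pics/c9.png

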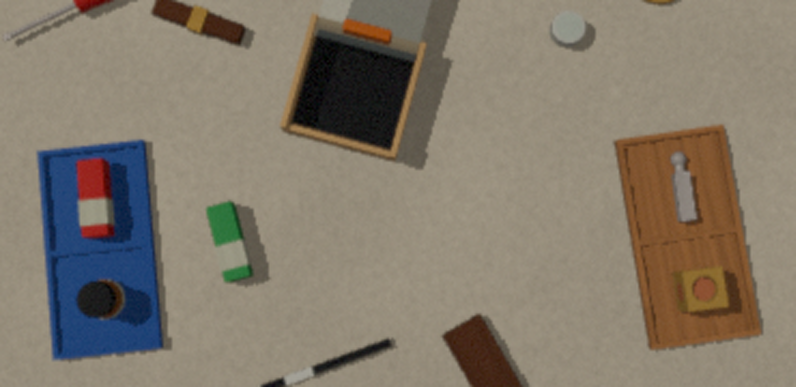

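```bash
python3 - <<'E'
from h import *
p=px('top1',[(155+368/2.15,165+31/2.15,.0625)])[0];v=(p[:2]-[.6178,.0233])@[.959,-.283]+.045;print(p,v)
if v>.09: print(ctrl.hand_in())
E
```

```text
[0.6706 0.0078 0.0625] 0.10002169999999996
the job is handed in; nothing more can be done
None
```

Both kits are made up and handed in: the punch and doming block are in the wooden tray, the red bar and jar are in the blue tray, the lid is fully open, and the green bar wasn't touched; the last camera view agreed, but no verdict came back.

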